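# Third hand at the screwing jig

## Robot

A 6-joint arm with a two-finger parallel gripper is mounted at the origin on a cart in front of the work surface, level with it; the furniture and walls round the work are solid. World frame = base frame: x ahead of the robot, y to its left, z up, the work surface at z = 0. Lengths are in m, angles in rad, forces in N, time in s.
With the tool pointing down it reaches from about 0.25 to 0.725 m from the base axis. Payload 4 kg.
Tool frame: the origin (TCP) lies between the finger pads; the fingertips stand 17 mm ahead of it and the grasp point (between the pads) lies 2 mm behind it; y points along the fingers, x is the direction in which the jaws open and shut, and the axes are right-handed (so a half turn about y gives the same grasp; the last joint's range is limited). The gripper opens to 85 mm and grips with 20 to 120 N. Pads are 22 mm wide; open, the fingers measure 114 mm over their backs; the gripper's body (76 mm by 85 mm) begins 54 mm behind the grasp point. The pads swing forward as they close: fully open they stand 13 mm farther back than shut.
Start: joints at [-1.282, 0.241, 0.005, 1.335, 0, 1.571], TCP at [0.142, -0.479, 0.224] pointing down, gripper open.
Joint ranges: [-2.72, 2.72], [-1.05, 1.87], [-1.09, 1.28], [-1.99, 2.15], [-1.42, 1.44], [-3.14, 3.14]. Speed limits (rad/s): [2.79, 2.79, 3.14, 3.14, 3.14, 3.14].

## Interface

Orientations are given as a unit quaternion [x, y, z, w].
In Python, from bench import read_state, read_camera, camera_params, finish_job, silhouettes gives the robot as it stands. The module is installed in compiled form; this text tells all that it offers.
- The arm moves only by the tool jog_arm, never from a script. Its argument "increments" is one flat list of numbers, 7 for each row, row after row: the shift along the world's x, y, z in m, then the turn, a rotation vector about the world's x, y, z in rad, then the closure, from -1 (fully open) to 1 (shut). A call has 1 to 20 rows; each row is the pose to reach, as a shift and turn from the pose commanded when the call began; what a row does not reach only later rows make up. A row lasts 1/10 s, in which the tool goes at most 50 mm and 8.59 degrees, less where a joint would pass 70% of its speed; a pose out of reach is approached as far as the arm can. A call with a gripper value outside its range is refused whole. The fingers move at their own pace and stop on an object; "force" is the grip in N (left out, the last holds). Time passes only in rows, so rows that repeat a pose let the fingers close. It gives the time, the measured TCP pose, the force and the opening at its end, in the units of the state.
- read_state(): the state, without advancing time (a new reading comes with each control period).
- read_camera(name): name is "scene" or "top" or "wrist"; returns the picture (480x640x3 uint8, red, green, blue); there is no depth.
- camera_params(name): a dict with "intrinsics" (3x3 intrinsics, pixels), "k1" (the pictures are not rectified: a ray, as slopes to the right and down, at radius r is drawn at 1 + k1 r^2 times it, then the intrinsics apply), "R" (3x3) and "t" (3): a world point X has camera coordinates R X + t. Camera axes: x right, y down, z forward; pixel columns grow to the right and rows downward; lengths in m; the calibration is good to about 2 mm. A picture is of the moment at which its call begins: read the wrist's pose just before it. camera_params takes no time and is no camera call; for the wrist camera it gives the pose at the moment of the call.
- finish_job(): hands the job in, once; it reports no verdict.
Trained networks look in the newest picture that a camera, given by its name, has taken for a name from the list of things; names that differ only in an ending like _2 or _b are one class to them, and where a whole thing is asked for, a point or a joint stands for the part that bears it (a point fixed in the world has none). Each returns a list of dicts, best first, with "score" (0 to 1); they miss things now and then, are a little off and sometimes report something else, mostly with a low value. They report only what shows in the picture. A call takes as long as a camera call.
- silhouettes(camera, target): "mask" (480x640 bool, what is visible of it) and "pixel" ([row, column] in pixels, amid what is visible of it).
The state is a dict: "clock": time; "joints": joint angles; "joint_velocities": joint speeds; "joint_efforts": joint torques, N m; "tool_pos": TCP position; "eef_rot": TCP orientation; "wrist_force": force on the tool from outside, world axes, zero at the start; "wrist_torque": the same for the moment, N m; "grip_width": opening from 0.0 (shut) to 1.0 (fully open).
Only numpy, scipy, OpenCV 4.12 (cv2) and the standard library are available. Lean on these libraries where they do the work, as an engineer would, in place of code of your own. Each camera call takes 0.05 s, during which the arm holds its last target.

## Task

Pick up the wooden bracket, set it flat on the panel in the jig with one end of its foot up against the end stop and a long side of its foot flush against the sprung fence, and push the fence back until its pointer stands between the two lines on the scale (about 10 N), without ever driving the fence right back onto its end. Finish like that: the program ends with the gripper still holding the bracket pressed there, steady, for the carver who will screw it down. Leave the tape roll, the awl and the round blank where they are.

Things in the scene. Friction and masses are not known exactly. Their poses are not given: they have to be found in the camera images.
- bracket_mid (a point): Centre of the loose plain brown wooden bracket, 30 mm above its underside; z up. Grip its upright rib: 60 mm along x, 22 mm thick along y, from the foot's top (20 mm above the underside) to 60 mm. The foot is 60 mm (x) by 120 mm (y). It starts upright on the bench, right of the jig.
- bracket: The same bracket, 0.1 to 0.2 kg: flat foot 60 x 120 x 20 mm with four screw holes and the rib across its middle. Origin at the centre of its underside, axes as bracket_mid. The same either way round (half a turn).
- jig: Screwing jig, fixed; bed 175 (x) by 240 mm (y). Origin on the bench under it; x points to the sprung fence (away from the robot, yaw within 0.3 rad), y to the end stop, left. The bracket goes on the pale panel, its top at z = 24 mm, free for x -85 to +20, y -110 to +70 mm. Behind the fence a fixed block, x 60 to 82 mm, 40 mm high over the panel, carries the scale with two lines.
- stop_face (a point): On the working face of the dark end stop (at jig y = +70 mm, looking to -y), 10 mm above the panel; axes of the jig. The stop runs from jig x = -68 to +10 mm, is 18 mm thick and 20 mm high above the panel. With the bracket's end against it the bracket's centre is at jig y = +10 mm.
- fence_face (a point): Middle of the sprung fence's working face, 10 mm above the panel; axes of the jig; moves with the fence. Dark wooden bar 150 mm long (y), 16 thick, 40 high above the panel, a steel pointer on top (to 44 mm). The face looks to jig -x and is at jig x = +20 mm at rest. With the bracket flush, its centre is 30 mm in front of the face.
- fence (a joint): How far the sprung fence is pushed back along jig +x, in m: 0 at rest, 0.020 fully back on its end. Springs resist with 4 N at 0, growing 0.8 N per mm (7.2 N at 4 mm, 10.4 N at 8 mm, 13.6 N at 12 mm). The pointer stands at the first line of the scale at 4 mm, at the second at 12 mm.
- tape_roll: Bystander: roll of pale tape lying flat, 104 mm across, 25 mm high, far right; origin under its centre.
- awl: Bystander: awl lying down, 39 x 122 x 32 mm, wooden handle, far right corner; origin under its centre.
- blank: Bystander: round wooden blank, 51 mm across, 28 mm high, left of the jig; origin under its centre.

How it is judged:
By the outcome, as a careful person would: the job done as asked, in the order asked, and still so for the second after the job is handed in, while the arm keeps its last pose, push and grip.
It also fails if it takes over 42 s, if anything falls off the work surface, if the arm or the gripper's body presses on something with over 40 N, if the wrist force passes 120 N, or if a joint passes its speed limit or range.

## Working session

There is one attempt and no reset: what is moved stays moved. The work goes in short steps, Python scripts to look and compute and a tool call to move; the robot and the scene stay as the last step left them, time stands still between calls to the robot, and variables do not carry over. Pictures are saved under pics/ and viewed, and the job is handed in when it is done.

Besides the shell and the picture viewer there is one more tool, called after "Call:" in YAML: its name, and indented under it one key for each argument. jog_arm: Moves the arm, as the interface text tells. Its arguments: {"type":"object","properties":{"increments":{"type":"array"},"force":{"type":"number"}},"required":["increments"]}

```bash
mkdir -p pics; ls
cat > h.py <<'E'
import numpy as np, cv2
from bench import *
def snap(n,f):
    im=read_camera(n); cv2.imwrite('pics/'+f,im[:,:,::-1]); return im
def ray(n,px,P=None):
    P=P or camera_params(n); K=np.array(P['intrinsics']);R=np.array(P['R']);t=np.array(P['t'])
    u=cv2.undistortPoints(np.array(px,float).reshape(-1,1,2),K,np.array([P['k1'],0,0,0,0.]) ).reshape(-1,2)
    d=np.c_[u,np.ones(len(u))]@R
    return -R.T@t,d
def onz(n,px,z,P=None):
    c,d=ray(n,px,P); return c+d*((z-c[2])/d[:,2])[:,None]
def proj(n,X,P=None):
    P=P or camera_params(n); K=np.array(P['intrinsics']);R=np.array(P['R']);t=np.array(P['t'])
    return cv2.projectPoints(np.array(X,float).reshape(-1,1,3),cv2.Rodrigues(R)[0],t,K,np.array([P['k1'],0,0,0,0.]))[0].reshape(-1,2)
E
python3 - <<'E'
from h import *
s=read_state();print(s)
for n in['scene','top','wrist']:
    snap(n,n+'0.png')
    for t in ['bracket','jig','fence','blank','tape_roll']:
        r=silhouettes(n,t)
        print(n,t,[(round(d['score'],2),np.round(d['pixel']),d['mask'].sum()) for d in r[:2]])
        if r: np.save(f'm_{n}_{t}.npy',r[0]['mask'])
print({n:camera_params(n) for n in['scene','top']}, read_state()['clock'])
E
```

```text
pics
{'clock': 0.0, 'joints': array([-1.28199311e+00,  2.41424365e-01,  3.67252038e-03,  1.33520810e+00,
        1.57886671e-05,  1.57078608e+00]), 'joint_velocities': array([ 0.00020877, -0.00141163, -0.00147641, -0.00151449,  0.00175546,
        0.00058551]), 'joint_efforts': array([ 1.32474768e-03, -3.72315717e+01,  2.52410120e+01,  1.68173126e-02,
        1.34370011e-04, -2.48730935e-06]), 'tool_pos': array([ 0.14221457, -0.47864261,  0.22318758]), 'eef_rot': array([-0.56628616,  0.42345258, -0.42223303,  0.56720999]), 'wrist_force': array([-0.02329114,  0.43401147,  0.16252139]), 'wrist_torque': array([0.03725495, 0.0402406 , 0.0135713 ]), 'grip_width': 1.004633048361226}
scene bracket [(0.95, array([283., 170.]), np.int64(1397))]
scene jig [(0.71, array([244., 356.]), np.int64(3680))]
scene fence [(0.77, array([237., 357.]), np.int64(599))]
scene blank [(0.53, array([219., 422.]), np.int64(252))]
scene tape_roll [(0.96, array([321., 264.]), np.int64(1209))]
top bracket [(0.87, array([300., 438.]), np.int64(1220)), (0.47, array([229., 444.]), np.int64(249))]
top jig [(0.75, arra
[... 497 characters left out ...]

       [  0.        ,   0.        ,   1.        ]]), 'k1': -0.03651471442676552, 'R': array([[ 0.58072674,  0.81376145,  0.02342548],
       [ 0.41028686, -0.26769843, -0.87178108],
       [-0.70315087,  0.51587775, -0.48933526]]), 't': array([-0.31131082, -0.17210955,  1.84273274])}, 'top': {'intrinsics': array([[551.61466514,   0.        , 305.7108784 ],
       [  0.        , 551.61466514, 243.04874378],
       [  0.        ,   0.        ,   1.        ]]), 'k1': -0.01833859933920716, 'R': array([[ 0.06250579, -0.99803015,  0.00537057],
       [-0.976852  , -0.06228067, -0.20464919],
       [ 0.20458054,  0.00754551, -0.97882065]]), 't': array([-0.04705315,  0.56467825,  1.3037679 ])}} 0.9
```

View pics/top0.png

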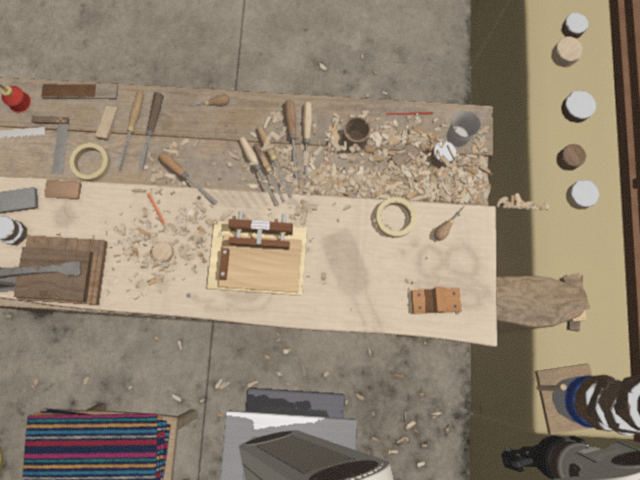

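View pics/scene0.png

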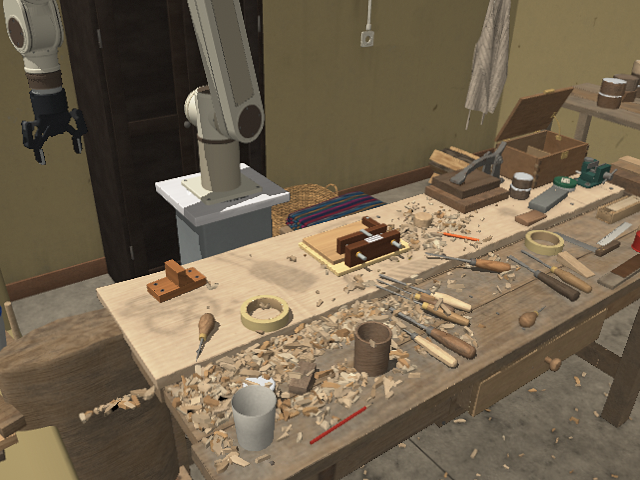

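View pics/wrist0.png

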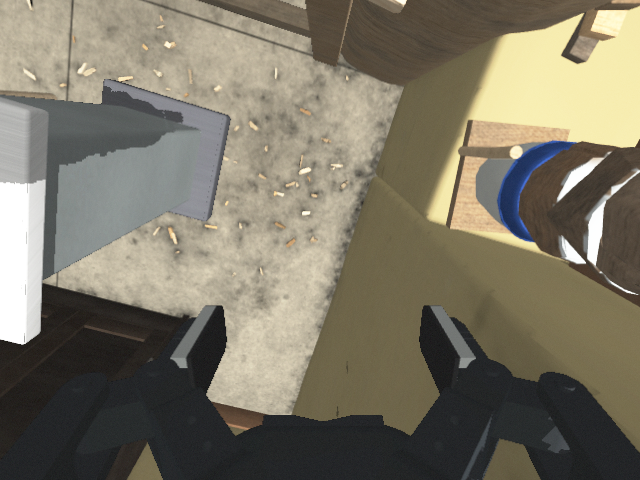

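```bash
cat >> h.py <<'E'
def box(x0,x1,y0,y1,z0,z1):
    return np.array([[x,y,z] for x in(x0,x1) for y in(y0,y1) for z in(z0,z1)],float)
BR=[box(-.03,.03,-.06,.06,0,.02),box(-.03,.03,-.011,.011,.02,.06)]
def place(b,p,z=0):
    c,s=np.cos(p[2]),np.sin(p[2]);return b@np.array([[c,-s,0],[s,c,0],[0,0,1]]).T+[p[0],p[1],z]
def render(n,boxes,p,z=0,P=None,S=4):
    m=np.zeros((480*S,640*S),np.uint8)
    for b in boxes:
        u=proj(n,place(b,p,z),P); h=cv2.convexHull(((u+.5)*S-.5).astype(np.float32)).round().astype(np.int32)
        cv2.fillConvexPoly(m,h,255)
    return cv2.resize(m,(640,480),interpolation=cv2.INTER_AREA)/255.
def fit(views,boxes,p0,z=0):
    from scipy.optimize import minimize
    f=lambda q:sum(np.abs(render(n,boxes,[q[0],q[1],q[2]/5],z,P)-m).sum()/m.sum() for n,m,P in views)
    q0=np.array([p0[0],p0[1],p0[2]*5])
    r=minimize(f,q0,method='Nelder-Mead',options=dict(initial_simplex=q0+np.array([[0,0,0],[.01,0,0],[0,.01,0],[0,0,.3]]),xatol=1e-4,fatol=1e-4))
    return np.array([r.x[0],r.x[1],r.x[2]/5]),r.fun
E
python3 - <<'E'
from h import *
M=lambda n,t:np.load(f'm_{n}_{t}.npy')
p0=onz('top',[[436,300]],.03)[0];print(p0)
for vs in(['top'],['scene'],['top','scene']):
    print(vs,fit([(n,M(n,'bracket'),camera_params(n)) for n in vs],BR,[p0[0],p0[1],0.]))
for t in['blank','tape_roll']:
    ys,xs=np.nonzero(M('top',t));print(t,onz('top',[[xs.mean(),ys.mean()]],.014))
im=cv2.imread('pics/top0.png');
cv2.imwrite('pics/c1.png',cv2.resize(im[210:305,200:315],None,fx=6,fy=6,interpolation=cv2.INTER_CUBIC))
im=cv2.imread('pics/scene0.png');
cv2.imwrite('pics/c2.png',cv2.resize(im[205:285,290:420],None,fx=6,fy=6,interpolation=cv2.INTER_CUBIC))
E
```

```text
[ 0.4492671  -0.34198625  0.03      ]
['top'] (array([ 0.45096869, -0.34599157,  0.12279574]), np.float64(0.045110896817743495))
['scene'] (array([ 0.45174584, -0.34163755,  0.11475589]), np.float64(0.05127514140946285))
['top', 'scene'] (array([ 0.45160911, -0.34460195,  0.12173328]), np.float64(0.14678743562858096))
blank [[0.52893955 0.35206877 0.014     ]]
tape_roll [[ 0.65977224 -0.23859025  0.014     ]]
```

```bash
sleep 0
```

```text
(no output)
```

View pics/c1.png

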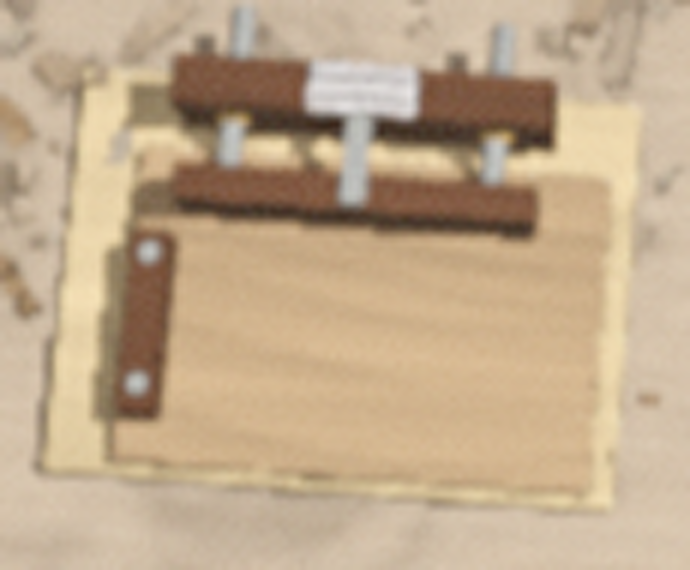

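View pics/c2.png

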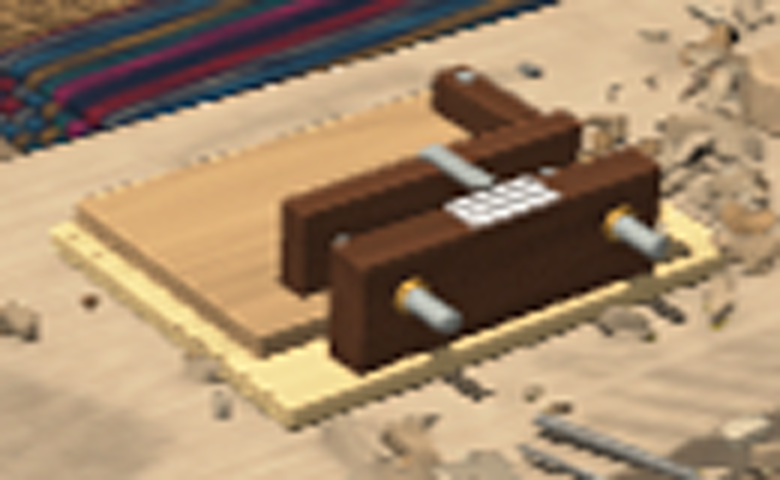

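```bash
cat >> h.py <<'E'
JIG_PTS=lambda f=0:None
E
python3 - <<'E'
from h import *
from scipy.optimize import least_squares
c=lambda a,o:[((a[0]+.5)/6-.5)+o[0],((a[1]+.5)/6-.5)+o[1]]
obs=[('top',(10,88,44),c((134,231),(200,210))),('top',(10,70,44),c((175,234),(200,210))),
('top',(36,75,64),c((178,165),(200,210))),('top',(36,-75,64),c((537,188),(200,210))),
('scene',(20,-75,64),None),]
obs=[o for o in obs if o[2] is not None]
o2=(290,205)
obs+=[('scene',(36,-75,64),c((300,213),o2)),('scene',(20,-75,64),c((283,198),o2)),('scene',(36,75,64),c((580,122),o2)),('scene',(36,-75,24),c((300,293),o2))]
P={n:camera_params(n) for n in('top','scene')}
def f(p,sel):
    return np.concatenate([proj(n,place(np.array([X])/1000,p),P[n])[0]-u for n,X,u in obs if n in sel])
for sel in(['top'],['scene'],['top','scene']):
    r=least_squares(f,[.5,.13,0],args=(sel,));print(sel,r.x.round(4),r.fun.round(1))
print(onz('top',[[258,258]],.024), camera_params('wrist'))
E
```

```text
['top'] [ 0.5323  0.1065 -0.0131] [ 0.8  0.1  1.1  0.1 -1.4 -0.4 -0.5  0.3]
['scene'] [0.5322 0.1096 0.0026] [ 0.5 -0.1 -0.7 -0.3  0.4 -0.6 -0.2  0.8]
['top', 'scene'] [ 0.5332  0.1075 -0.0019] [ 0.3  0.1  0.7  0.  -1.9 -0.5 -1.  -0.4 -0.1  0.3 -1.2  0.1  0.1 -0.2
 -0.8  1.2]
[[0.52769847 0.1064298  0.024     ]] {'intrinsics': array([[340.5734825 ,   0.        , 322.61259148],
       [  0.        , 340.5734825 , 239.83574489],
       [  0.        ,   0.        ,   1.        ]]), 'k1': -0.0070359163094622385, 'R': array([[ 2.84523895e-01, -9.58668811e-01,  5.13327852e-04],
       [-9.08701791e-01, -2.69523461e-01,  3.18776033e-01],
       [-3.05462287e-01, -9.11658605e-02, -9.47829931e-01]]), 't': array([-0.50034611, -0.04140538,  0.38016913])}
```

Call:
jog_arm:
  increments: [0.358,0.589,0.037,0,0,-0.29,-1,0.358,0.589,0.037,0,0,-0.29,-1,0.358,0.589,0.037,0,0,-0.29,-1,0.358,0.589,0.037,0,0,-0.29,-1,0.358,0.589,0.037,0,0,-0.29,-1,0.358,0.589,0.037,0,0,-0.29,-1,0.358,0.589,0.037,0,0,-0.29,-1,0.358,0.589,0.037,0,0,-0.29,-1,0.358,0.589,0.037,0,0,-0.29,-1,0.358,0.589,0.037,0,0,-0.29,-1,0.358,0.589,0.037,0,0,-0.29,-1,0.358,0.589,0.037,0,0,-0.29,-1,0.358,0.589,0.037,0,0,-0.29,-1,0.358,0.589,0.037,0,0,-0.29,-1,0.358,0.589,0.037,0,0,-0.29,-1,0.358,0.589,0.037,0,0,-0.29,-1,0.358,0.589,0.037,0,0,-0.29,-1,0.358,0.589,0.037,0,0,-0.29,-1]

```text
clock: 2.7
tool_pos: [0.504, 0.0466, 0.2612]
eef_rot: [-0.508, 0.493, -0.472, 0.526]
wrist_force: [0.3, 0.5, 0.3]
grip_width: 1.003
```

Run:
```python
from h import *
import pickle
P=camera_params('wrist');s=read_state();print(s['clock'],s['tool_pos'],s['eef_rot'],s['joint_velocities'].round(3))
snap('wrist','w1.png');pickle.dump(P,open('P1.pkl','wb'))
```

```text
2.7 [0.503965   0.04661018 0.26116119] [-0.50771197  0.49310855 -0.47170634  0.52589509] [ 0.008 -0.     0.006  0.003  0.004  0.001]
```

View pics/w1.png

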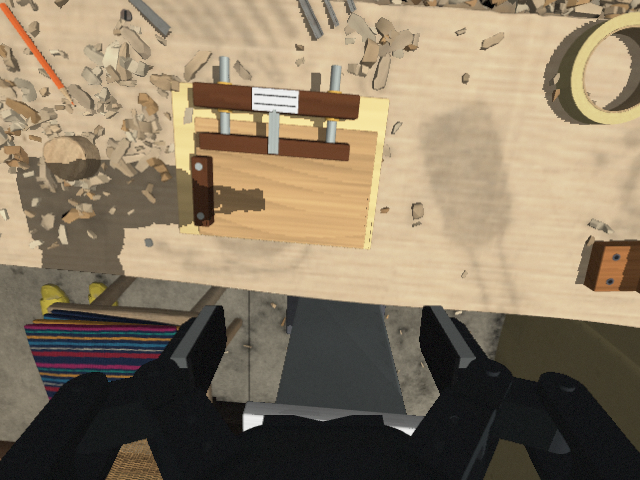

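Run:
```python
from h import *
im=cv2.imread('pics/w1.png');
cv2.imwrite('pics/c3.png',cv2.resize(im[75:255,165:395],None,fx=3.4,fy=3.3,interpolation=cv2.INTER_CUBIC))
```

```text
(no output)
```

View pics/c3.png

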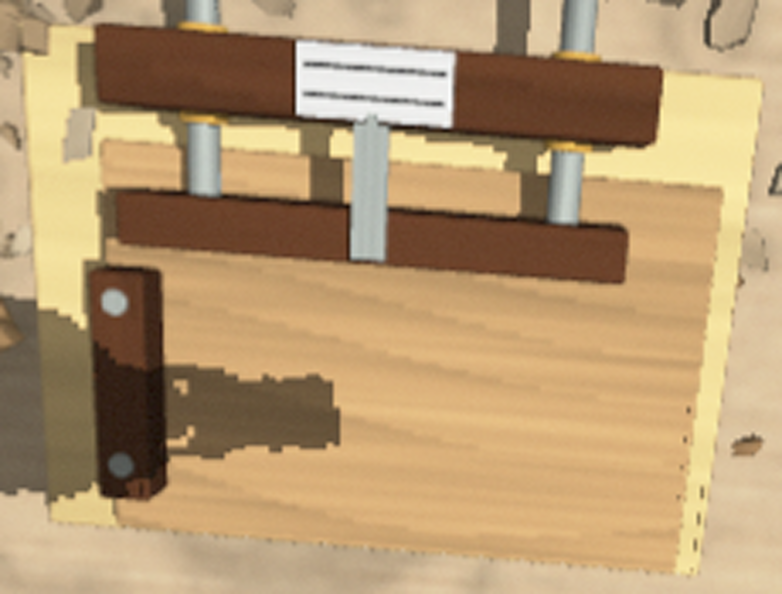

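Run:
```python
from h import *
import pickle
from scipy.optimize import least_squares
P=pickle.load(open('P1.pkl','rb'))
obs=[((20,75,64),(117,240)),((20,-75,64),(625,282)),((36,75,64),(119,190)),((36,-75,64),(627,228)),((10,88,44),(92,267)),((10,70,24),(164,272)),((-85,-110,24),(677,571))]
cc=lambda a:np.array([(a[0]+.5)/3.4-.5+165,(a[1]+.5)/3.3-.5+75])
f=lambda p:np.concatenate([proj('wrist',place(np.array([X])/1000,p),P)[0]-cc(u) for X,u in obs])
r=least_squares(f,[.53,.107,0],loss='soft_l1');print(r.x.round(4));print(f(r.x).reshape(-1,2).round(1))
s=read_state()
from scipy.spatial.transform import Rotation as Ro
R=Ro.from_quat(s['eef_rot']).as_matrix();print(R.round(3), 'jaw heading',np.degrees(np.arctan2(R[1,0],R[0,0])))
im=cv2.imread('pics/w1.png')
for b in [box(.02,.036,-.075,.075,.024,.064),box(-.068,.01,.07,.088,.024,.044),box(.06,.082,-.075,.075,.024,.064),box(-.085,.02,-.11,.07,.024,.024)]:
    for X in place(b,r.x): cv2.circle(im,tuple(int(round(v)) for v in proj('wrist',X,P)[0]),1,(0,255,0),-1)
cv2.imwrite('pics/c4.png',cv2.resize(im[75:255,165:395],None,fx=3.4,fy=3.3,interpolation=cv2.INTER_CUBIC))
```

```text
[ 0.5341  0.1079 -0.0081]
[[-1.2  0.8]
 [-1.1  0.3]
 [-2.4 -0.8]
 [-0.   0. ]
 [ 1.7  0.1]
 [ 3.5 -1.7]
 [ 2.9  0.7]]
[[ 0.069 -0.004  0.998]
 [-0.997  0.04   0.069]
 [-0.04  -0.999 -0.002]] jaw heading -86.05743230777388
```

View pics/c4.png

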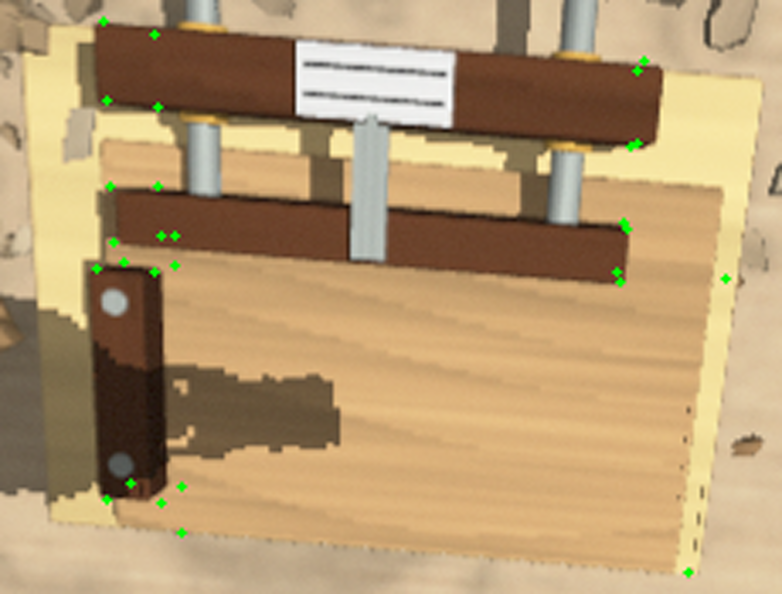

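Run:
```python
from h import *
s=read_state();print(s['clock'],s['tool_pos'],s['eef_rot'],s['joints'].round(4))
P=camera_params('wrist');im=snap('wrist','w2.png')
a=cv2.imread('pics/w1.png',0);b=cv2.imread('pics/w2.png',0)
print(cv2.phaseCorrelate(a[:300].astype(float),b[:300].astype(float)))
```

```text
2.75 [0.50397342 0.04663505 0.26125803] [-0.50764173  0.49306565 -0.47173633  0.52597621] [0.0679 0.2415 0.1018 1.4328 0.0397 3.1406]
((0.06646489604116823, 0.05334693863417783), 1.000420463801811)
```

```bash
cat >> h.py <<'E'
from scipy.spatial.transform import Rotation as Ro
def down(h): # tool y down, jaw (x) heading h rad
    x=np.array([np.cos(h),np.sin(h),0]);y=np.array([0,0,-1.]);return Ro.from_matrix(np.c_[x,y,np.cross(x,y)])
def head(q):
    R=Ro.from_quat(q).as_matrix();return np.degrees(np.arctan2(R[1,0],R[0,0])),R[:,1].round(4)
E
python3 - <<'E'
from h import *
s=read_state();r=Ro.from_quat(s['eef_rot'])
for h in(0,40,60,97):print(h,(down(np.radians(h))*r.inv()).as_rotvec().round(4))
E
```

```text
0 [-0.0287 -0.033   1.5018]
40 [-0.0176 -0.0458  2.1998]
60 [-0.0101 -0.0519  2.5488]
97 [-0.008   0.0608 -3.0876]
```

Call:
jog_arm:
  increments: [-0.052,-0.392,-0.04,-0.01,-0.05,2.55,-1,-0.052,-0.392,-0.04,-0.01,-0.05,2.55,-1,-0.052,-0.392,-0.04,-0.01,-0.05,2.55,-1,-0.052,-0.392,-0.04,-0.01,-0.05,2.55,-1,-0.052,-0.392,-0.04,-0.01,-0.05,2.55,-1,-0.052,-0.392,-0.04,-0.01,-0.05,2.55,-1,-0.052,-0.392,-0.04,-0.01,-0.05,2.55,-1,-0.052,-0.392,-0.04,-0.01,-0.05,2.55,-1,-0.052,-0.392,-0.04,-0.01,-0.05,2.55,-1,-0.052,-0.392,-0.04,-0.01,-0.05,2.55,-1,-0.052,-0.392,-0.04,-0.01,-0.05,2.55,-1,-0.052,-0.392,-0.04,-0.01,-0.05,2.55,-1,-0.052,-0.392,-0.04,-0.01,-0.05,2.55,-1,-0.052,-0.392,-0.04,-0.01,-0.05,2.55,-1,-0.052,-0.392,-0.04,-0.01,-0.05,2.55,-1,-0.052,-0.392,-0.04,-0.01,-0.05,2.55,-1,-0.052,-0.392,-0.04,-0.01,-0.05,2.55,-1,-0.052,-0.392,-0.04,-0.01,-0.05,2.55,-1,-0.052,-0.392,-0.04,-0.01,-0.05,2.55,-1]

```text
clock: 4.7
tool_pos: [0.4519, -0.345, 0.2215]
eef_rot: [0.613, 0.353, -0.354, -0.612]
wrist_force: [-0.2, 0.6, -0.8]
grip_width: 0.998
```

Run:
```python
from h import *
import pickle
s=read_state();r=Ro.from_quat(s['eef_rot']);print(s['clock'],s['tool_pos'],s['joints'].round(3),head(s['eef_rot']))
print((down(np.radians(97))*r.inv()).as_rotvec().round(4))
P=camera_params('wrist');pickle.dump(P,open('P3.pkl','wb'));snap('wrist','w3.png')
m=silhouettes('wrist','bracket');print([(d['score'],d['pixel'],d['mask'].sum()) for d in m]);
if m: 
    np.save('m3.npy',m[0]['mask']);print(fit([('wrist',m[0]['mask'],P)],BR,[.4516,-.3446,.122]))
```

```text
4.7 [ 0.45191062 -0.34504781  0.22146217] [-0.651  0.379  0.19   1.382 -0.002 -0.129] (np.float64(60.04913808076031), array([-4.0e-04, -1.6e-03, -1.0e+00]))
[1.700e-03 1.000e-04 6.449e-01]
[(0.9, [205.7, 327.7], np.int64(6776))]
(array([ 0.44887694, -0.34399916,  0.10419167]), np.float64(0.02458909183508114))
```

View pics/w3.png

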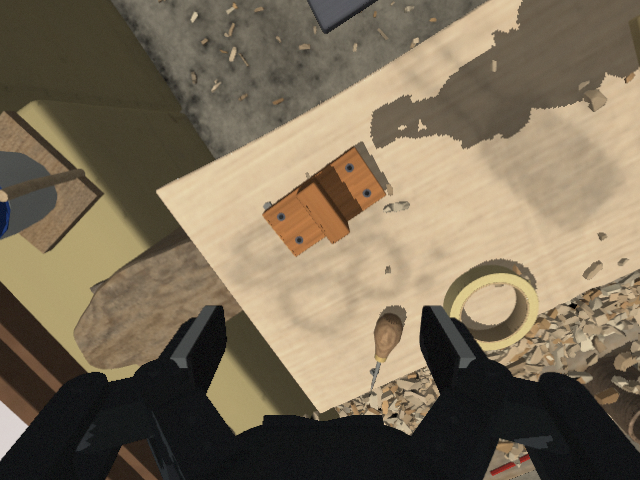

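Call:
jog_arm:
  increments: [-0.002,0.001,-0.09,0,0,0.63,-1,-0.002,0.001,-0.09,0,0,0.63,-1,-0.002,0.001,-0.09,0,0,0.63,-1,-0.002,0.001,-0.09,0,0,0.63,-1,-0.002,0.001,-0.09,0,0,0.63,-1,-0.002,0.001,-0.12,0,0,0.63,-1,-0.002,0.001,-0.14,0,0,0.63,-1,-0.002,0.001,-0.16,0,0,0.63,-1,-0.002,0.001,-0.172,0,0,0.63,-1,-0.002,0.001,-0.179,0,0,0.63,-1,-0.002,0.001,-0.179,0,0,0.63,-1,-0.002,0.001,-0.179,0,0,0.63,-1]
  force: 90

```text
clock: 6.0
tool_pos: [0.4511, -0.3444, 0.0428]
eef_rot: [-0.473, -0.526, 0.526, 0.471]
wrist_force: [-1.0, -0.0, -0.4]
grip_width: 1.001
```

Run:
```python
from h import *
s=read_state();print(s['clock'],s['tool_pos'],head(s['eef_rot']),s['wrist_force'].round(2))
P=camera_params('wrist');snap('wrist','w4.png')
```

```text
6.0 [ 0.4510656  -0.34441502  0.04283599] (np.float64(96.18026896204849), array([ 0.0014, -0.0022, -1.    ])) [-0.97 -0.03 -0.4 ]
```

View pics/w4.png

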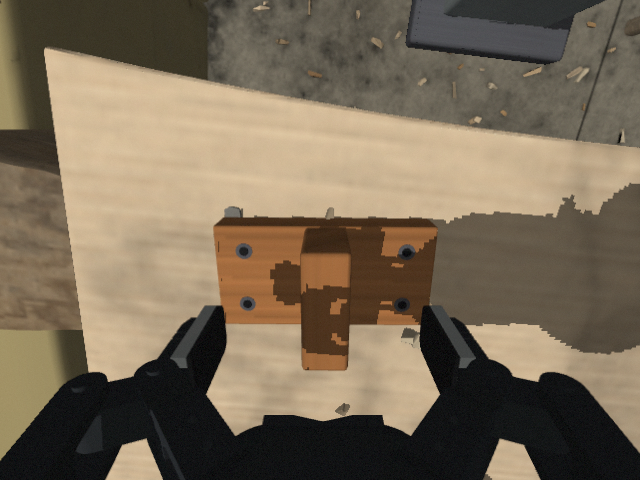

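Call:
jog_arm:
  increments: [0,0,0,0,0,0,1,0,0,0,0,0,0,1,0,0,0,0,0,0,1,0,0,0,0,0,0,1,0,0,0,0,0,0,1,0,0,0,0,0,0,1,0,0,0,0,0,0,1,0,0,0,0,0,0,1]
  force: 90

```text
clock: 6.85
tool_pos: [0.4508, -0.3442, 0.0427]
eef_rot: [-0.473, -0.526, 0.527, 0.471]
wrist_force: [-0.9, 0.7, 5.2]
grip_width: 0.225
```

Run:
```python
from h import *
s=read_state();print(s['clock'],s['tool_pos'],head(s['eef_rot']),s['wrist_force'].round(2),s['grip_width'])
P=camera_params('wrist');snap('wrist','w5.png')
m=silhouettes('wrist','bracket');print([(d['score'],d['pixel'],d['mask'].sum()) for d in m]);
print(fit([('wrist',m[0]['mask'],P)],BR,[.4516,-.3446,.122]))
```

```text
6.85 [ 0.45081301 -0.34420206  0.0426966 ] (np.float64(96.20263814631497), array([ 0.0011, -0.002 , -1.    ])) [-0.88  0.66  5.17] 0.22528046518337008
[(0.82, [270.2, 323.8], np.int64(22919))]
(array([ 0.44971067, -0.34448755,  0.10493171]), np.float64(0.12543561340064627))
```

View pics/w5.png

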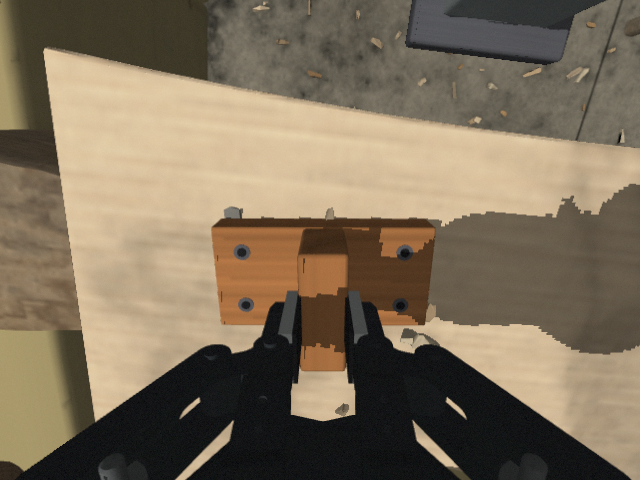

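Call:
jog_arm:
  increments: [0,0,0.035,0,0,0,1,0,0,0.07,0,0,0,1,0.005,0.03,0.08,0,0,0,1,0.01,0.07,0.08,0,0,-0.02,1,0.017,0.115,0.08,0,0,-0.04,1,0.023,0.16,0.08,0,0,-0.06,1,0.03,0.205,0.08,0,0,-0.08,1,0.036,0.25,0.08,0,0,-0.1,1,0.042,0.295,0.08,0,0,-0.115,1,0.049,0.34,0.08,0,0,-0.115,1,0.055,0.385,0.08,0,0,-0.115,1,0.06,0.42,0.08,0,0,-0.115,1,0.064,0.44,0.08,0,0,-0.115,1,0.064,0.447,0.08,0,0,-0.115,1,0.064,0.447,0.08,0,0,-0.115,1,0.064,0.447,0.08,0,0,-0.115,1]

```text
clock: 8.55
tool_pos: [0.514, 0.102, 0.1217]
eef_rot: [0.502, 0.497, -0.499, -0.502]
wrist_force: [-0.8, -1.0, -1.2]
grip_width: 0.223
```

Run:
```python
from h import *
s=read_state();print(s['clock'],s['tool_pos'],head(s['eef_rot']),s['wrist_force'].round(2),s['wrist_torque'].round(2),s['grip_width'])
snap('wrist','w6.png');
im=snap('top','t6.png')
cv2.imwrite('pics/c6.png',cv2.resize(cv2.imread('pics/t6.png')[200:310,190:320],None,fx=5,fy=5,interpolation=cv2.INTER_CUBIC))
print(read_state()['wrist_force'].round(2))
```

```text
8.55 [0.51401938 0.10199926 0.12169571] (np.float64(89.56632209855235), array([-9.0e-04, -2.3e-03, -1.0e+00])) [-0.77 -1.   -1.21] [ 0.01 -0.04 -0.01] 0.22331569747270089
[-0.17 -0.7  -1.17]
```

View pics/w6.png

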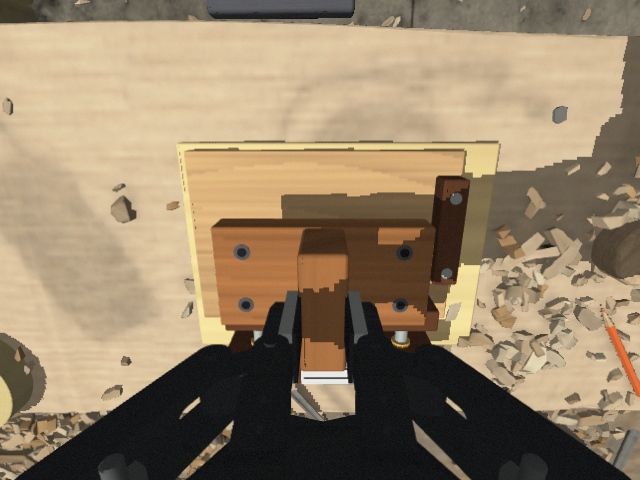

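View pics/c6.png

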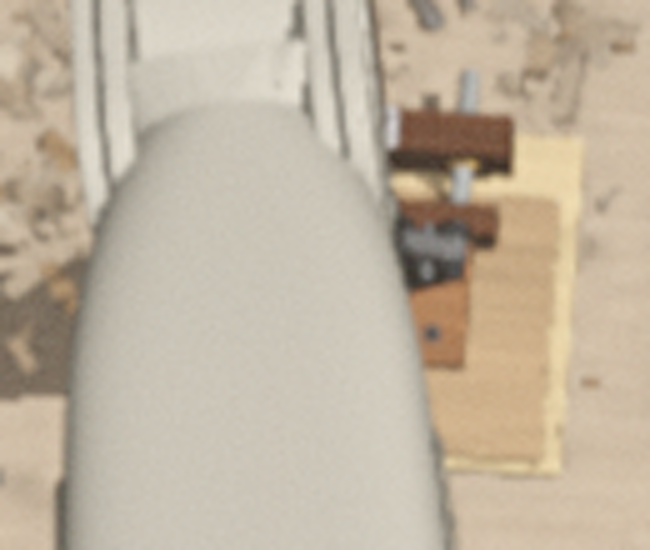

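Run:
```python
from h import *
P=camera_params('wrist')
im=cv2.imread('pics/w6.png');g=cv2.cvtColor(im,cv2.COLOR_BGR2GRAY).astype(float)
# subpixel vertical edge tracking
def edge(cols,r0,r1,sign):
    k=cv2.Sobel(cv2.GaussianBlur(g,(0,0),1),cv2.CV_64F,0,1);out=[]
    for c in cols:
        s=sign*k[r0:r1,c]; i=int(s.argmax())
        if 0<i<len(s)-1:
            a,b,d=s[i-1:i+2]; out.append((c,r0+i+.5*(a-d)/(a-2*b+d)))
    return np.array(out)
def line(pts,z):
    X=onz('wrist',pts,z,P)[:,:2]; 
    l=cv2.fitLine(X.astype(np.float32),cv2.DIST_HUBER,0,1e-4,1e-4).ravel();
    d=l[:2]*np.sign(l[1]); return 'yaw',np.arctan2(-d[0],d[1]).round(4),'x at y=.1',(l[2]+(.1-l[3])*l[0]/l[1]).round(4),len(pts),np.std((X-l[2:])@[-l[1],l[0]]).round(5)
for sg in(1,-1):
  print('bed',sg,line(edge(range(200,480,4),136,147,sg),.012))
  print('panel',sg,line(edge(range(195,455,4),145,158,sg),.024))
  print('foot top',sg,line(edge(range(220,296,4),220,236,sg),.0990),line(edge(list(range(220,296,4))+list(range(355,430,4)),212,222,sg),.079))
cv2.imwrite('pics/c7.png',cv2.resize(im[130:350,170:510],None,fx=2.3,fy=2.3,interpolation=cv2.INTER_CUBIC))
```

```text
bed 1 ('yaw', np.float32(-0.0097), 'x at y=.1', np.float32(0.4446), 70, np.float64(0.00015))
panel 1 ('yaw', np.float32(-0.0109), 'x at y=.1', np.float32(0.4496), 60, np.float64(0.00014))
foot top 1 ('yaw', np.float32(-0.0111), 'x at y=.1', np.float32(0.4833), 19, np.float64(1e-05)) ('yaw', np.float32(-0.0123), 'x at y=.1', np.float32(0.4813), 37, np.float64(0.00017))
bed -1 ('yaw', np.float32(-0.0103), 'x at y=.1', np.float32(0.4424), 66, np.float64(0.00025))
panel -1 ('yaw', np.float32(-0.0113), 'x at y=.1', np.float32(0.4474), 65, np.float64(0.00031))Traceback (most recent call last):
  File "<stdin>", line 19, in <module>
  File "<stdin>", line 13, in line
  File "h.py", line 11, in onz
    c,d=ray(n,px,P); return c+d*((z-c[2])/d[:,2])[:,None]
        ~~~^^^^^^^^
  File "h.py", line 7, in ray
    u=cv2.undistortPoints(np.array(px,float).reshape(-1,1,2),K,np.array([P['k1'],0,0,0,0.]) ).reshape(-1,2)
      ~~~~~~~~~~~~~~~~~~~^^^^^^^^^^^^^^^^^^^^^^^^^^^^^^^^^^^^^^^^^^^^^^^^^^^^^^^^^^^^^^^^^^^^
cv2.error: OpenCV(4.12.0) /io/opencv/modules/calib3d/src/undistort.dispatch.cpp:347: error: (-215:Assertion failed) CV_IS_MAT(_src) && CV_IS_MAT(_dst) && (_src->rows == 1 || _src->cols == 1) && (_dst->rows == 1 || _dst->cols == 1) && _src->cols + _src->rows - 1 == _dst->rows + _dst->cols - 1 && (CV_MAT_TYPE(_src->type) == CV_32FC2 || CV_MAT_TYPE(_src->type) == CV_64FC2) && (CV_MAT_TYPE(_dst->type) == CV_32FC2 || CV_MAT_TYPE(_dst->type) == CV_64FC2) in function 'cvUndistortPointsInternal'
```

Call:
jog_arm:
  increments: [0,0,-0.025,0,0,0,1,0,0,-0.045,0,0,0,1,0,0,-0.052,0,0,0,1,0,0,-0.054,0,0,0,1,0,0,-0.055,0,0,0,1,0,0,-0.0555,0,0,0,1,0,0,-0.0555,0,0,0,1]

```text
clock: 9.35
tool_pos: [0.5153, 0.103, 0.0675]
eef_rot: [0.502, 0.498, -0.498, -0.501]
wrist_force: [-0.3, -0.6, -1.8]
grip_width: 0.227
```

Run:
```python
from h import *
s=read_state();print(s['clock'],s['tool_pos'],head(s['eef_rot']),s['wrist_force'].round(2),s['wrist_torque'].round(2),s['grip_width'])
```

```text
9.35 [0.51526268 0.10304816 0.06748693] (np.float64(89.60768242942075), array([ 0.0019, -0.0012, -1.    ])) [-0.3  -0.63 -1.84] [-0.02  0.04 -0.04] 0.22747512877810283
```

Call:
jog_arm:
  increments: [0,0,-0.0005,0,0,0,1,0,0,-0.001,0,0,0,1,0,0,-0.0015,0,0,0,1,0,0,-0.0015,0,0,0,1]

```text
clock: 9.75
tool_pos: [0.5152, 0.1031, 0.0667]
eef_rot: [0.503, 0.499, -0.498, -0.501]
wrist_force: [-1.8, -0.2, 6.8]
grip_width: 0.227
```

Call:
jog_arm:
  increments: [0,0.003,0.0006,0,0,0,1,0,0.006,0.0006,0,0,0,1,0,0.009,0.0006,0,0,0,1,0,0.011,0.0006,0,0,0,1,0,0.012,0.0006,0,0,0,1,0,0.012,0.0006,0,0,0,1]

```text
clock: 10.35
tool_pos: [0.5156, 0.1146, 0.0667]
eef_rot: [0.503, 0.498, -0.498, -0.5]
wrist_force: [0.1, -3.6, 6.8]
grip_width: 0.23
```

Run:
```python
from h import *
s=read_state();print(s['clock'],s['tool_pos'],head(s['eef_rot']),s['wrist_force'].round(2),s['wrist_torque'].round(2),s['grip_width'])
snap('wrist','w8.png')
im=cv2.imread('pics/w8.png')
cv2.imwrite('pics/c8.png',cv2.resize(im[100:400,200:500],None,fx=2,fy=2,interpolation=cv2.INTER_CUBIC))
```

```text
10.35 [0.51564567 0.11464504 0.0667108 ] (np.float64(89.60145215761304), array([ 0.0028, -0.0028, -1.    ])) [ 0.12 -3.59  6.77] [-0.68  0.01  0.02] 0.23013521066275228
```

View pics/c8.png

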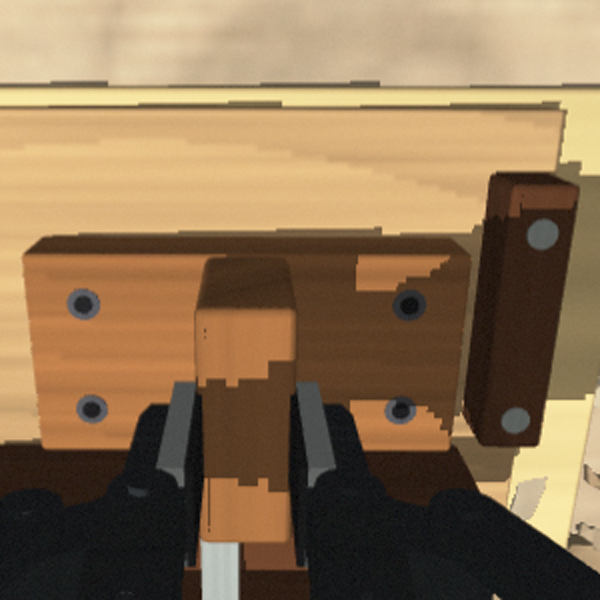

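Call:
jog_arm:
  increments: [0,0.001,0.0004,0,0,0,1,0,0.002,0.0004,0,0,0,1,0,0.003,0.0004,0,0,0,1,0,0.003,0.0004,0,0,0,1]

```text
clock: 10.8
tool_pos: [0.5152, 0.1178, 0.0667]
eef_rot: [0.503, 0.498, -0.498, -0.501]
wrist_force: [-0.3, -4.4, 5.8]
grip_width: 0.222
```

Call:
jog_arm:
  increments: [0,0.0007,0,0,0,0,1,0,0.0014,0,0,0,0,1,0,0.0014,0,0,0,0,1]

```text
clock: 11.1
tool_pos: [0.5152, 0.1191, 0.0667]
eef_rot: [0.503, 0.498, -0.498, -0.501]
wrist_force: [0.0, -3.4, 5.2]
grip_width: 0.225
```

Call:
jog_arm:
  increments: [0,0.0007,0,0,0,0,1,0,0.0014,0,0,0,0,1,0,0.0014,0,0,0,0,1]

```text
clock: 11.4
tool_pos: [0.5151, 0.1204, 0.0667]
eef_rot: [0.503, 0.498, -0.498, -0.501]
wrist_force: [-0.1, -3.5, 6.0]
grip_width: 0.228
```

Run:
```python
from h import *
s=read_state();print(s['clock'],s['tool_pos'],head(s['eef_rot']),s['wrist_force'].round(2),s['wrist_torque'].round(2),s['grip_width'])
snap('wrist','w9.png')
im=cv2.imread('pics/w9.png')
cv2.imwrite('pics/c9.png',cv2.resize(im[200:350,380:500],None,fx=4,fy=4,interpolation=cv2.INTER_CUBIC))
```

```text
11.4 [0.51512525 0.12043631 0.06668043] (np.float64(89.59723875846514), array([ 0.0016, -0.0026, -1.    ])) [-0.05 -3.46  6.05] [-0.77 -0.02  0.02] 0.22775905715263603
```

View pics/c9.png

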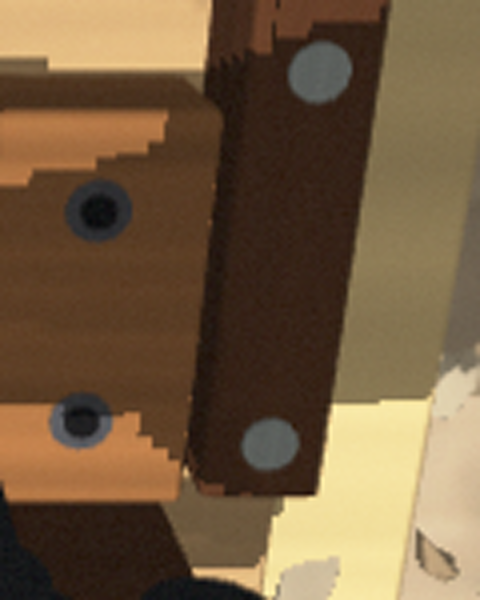

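Call:
jog_arm:
  increments: [0,0.0005,0,0,0,0,1,0,0.001,0,0,0,0,1,0,0.001,0,0,0,0,1]

```text
clock: 11.75
tool_pos: [0.5151, 0.1214, 0.0667]
eef_rot: [0.503, 0.498, -0.498, -0.501]
wrist_force: [0.5, -3.6, 6.0]
grip_width: 0.226
```

Call:
jog_arm:
  increments: [0,0.0005,0,0,0,0,1,0,0.001,0,0,0,0,1,0,0.001,0,0,0,0,1]

```text
clock: 12.05
tool_pos: [0.5151, 0.1224, 0.0667]
eef_rot: [0.503, 0.498, -0.498, -0.501]
wrist_force: [0.5, -4.1, 6.2]
grip_width: 0.224
```

Call:
jog_arm:
  increments: [0,0.0005,0,0,0,0,1,0,0.001,0,0,0,0,1,0,0.001,0,0,0,0,1]

```text
clock: 12.35
tool_pos: [0.5152, 0.1227, 0.0667]
eef_rot: [0.503, 0.498, -0.499, -0.5]
wrist_force: [0.7, -5.5, 6.8]
grip_width: 0.227
```

Run:
```python
from h import *
s=read_state();print(s['clock'],s['tool_pos'],head(s['eef_rot']),s['wrist_force'].round(2),s['wrist_torque'].round(2),s['grip_width'])
snap('wrist','w10.png')
im=cv2.imread('pics/w10.png')
cv2.imwrite('pics/c10.png',cv2.resize(im[200:350,380:500],None,fx=4,fy=4,interpolation=cv2.INTER_CUBIC))
```

```text
12.35 [0.51517789 0.12273996 0.06670245] (np.float64(89.57960737227947), array([ 0.0017, -0.0041, -1.    ])) [ 0.73 -5.47  6.77] [-1.17 -0.03  0.06] 0.22702128552180265
```

View pics/c10.png

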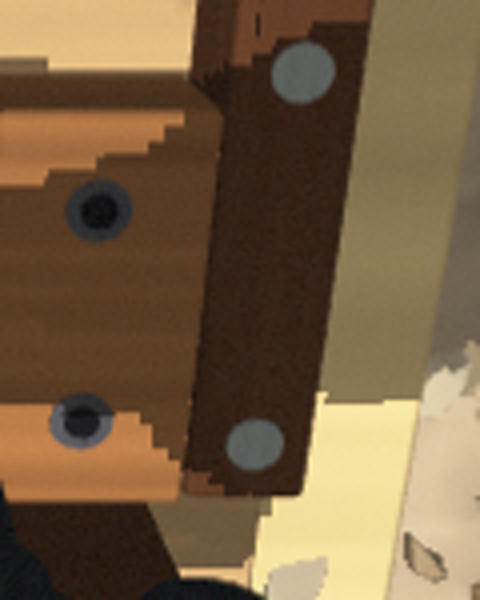

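Call:
jog_arm:
  increments: [0,0.001,0,0,0,0,1,0.002,0.001,0,0,0,0,1,0.004,0.001,0,0,0,0,1,0.006,0.001,0,0,0,0,1,0.008,0.001,0,0,0,0,1,0.008,0.001,0,0,0,0,1]

```text
clock: 13.0
tool_pos: [0.517, 0.1227, 0.0671]
eef_rot: [-0.501, -0.494, 0.502, 0.503]
wrist_force: [-14.7, -7.5, 22.4]
grip_width: 0.226
```

Call:
jog_arm:
  increments: [0.001,0,0,0,0,0,1,0.002,0,0,0,0,0,1,0.002,0,0,0,0,0,1]

```text
clock: 13.3
tool_pos: [0.5184, 0.1227, 0.0672]
eef_rot: [-0.5, -0.494, 0.502, 0.503]
wrist_force: [-17.2, -8.4, 25.4]
grip_width: 0.224
```

Call:
jog_arm:
  increments: [0.001,0,0,0,0,0,1,0.002,0,0,0,0,0,1,0.002,0,0,0,0,0,1]

```text
clock: 13.6
tool_pos: [0.52, 0.1227, 0.0672]
eef_rot: [-0.5, -0.494, 0.503, 0.503]
wrist_force: [-17.7, -8.3, 24.8]
grip_width: 0.227
```

Run:
```python
from h import *
s=read_state();print(s['clock'],s['tool_pos'],head(s['eef_rot']),s['wrist_force'].round(2),s['wrist_torque'].round(2),s['grip_width'])
snap('wrist','w11.png');snap('scene','s11.png')
im=cv2.imread('pics/w11.png');im2=cv2.imread('pics/s11.png')
a=cv2.resize(im[200:400,180:500],(800,500),interpolation=cv2.INTER_CUBIC)
cv2.imwrite('pics/c11.png',a)
cv2.imwrite('pics/d11.png',cv2.resize(im2[200:290,290:420],None,fx=6,fy=6,interpolation=cv2.INTER_CUBIC))
```

```text
13.6 [0.52000824 0.1226874  0.06722219] (np.float64(89.62394356768482), array([-0.0112, -0.0057, -0.9999])) [-17.7   -8.27  24.84] [-1.72  3.91  0.18] 0.22721101735658086
```

View pics/c11.png

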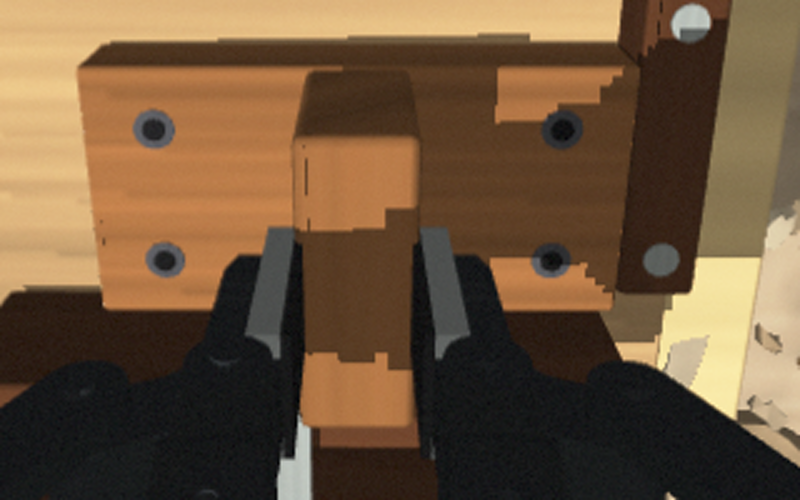

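View pics/d11.png

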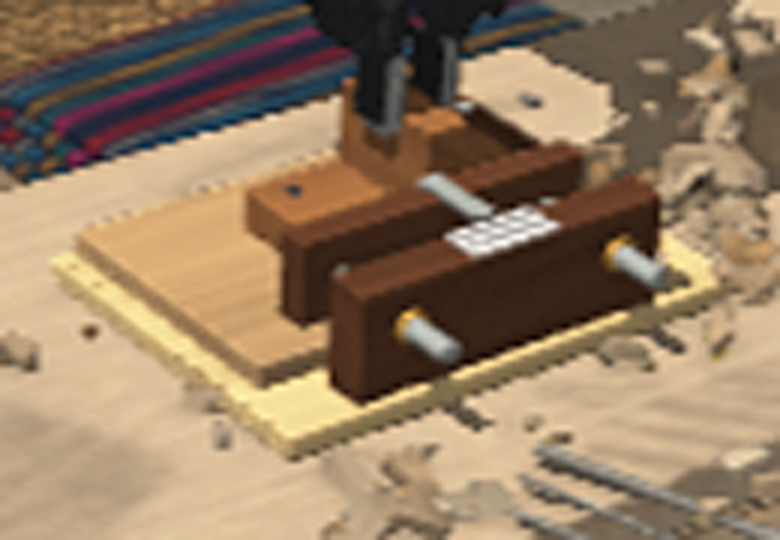

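Call:
jog_arm:
  increments: [0,0,0.0008,0.002,-0.006,0,1,0,0,0.0012,0.003,-0.01,0,1,0,0,0.0012,0.003,-0.01,0,1]

```text
clock: 14.0
tool_pos: [0.5222, 0.1227, 0.0668]
eef_rot: [0.503, 0.498, -0.498, -0.5]
wrist_force: [-8.8, -7.8, 10.6]
grip_width: 0.228
```

```bash
cat > st.py <<'E'
from h import *
s=read_state();print(s['clock'],s['tool_pos'].round(4),head(s['eef_rot']),s['wrist_force'].round(2),s['wrist_torque'].round(2),s['grip_width'].round(3))
E
python3 st.py
```

```text
Traceback (most recent call last):
  File "st.py", line 2, in <module>
    s=read_state();print(s['clock'],s['tool_pos'].round(4),head(s['eef_rot']),s['wrist_force'].round(2),s['wrist_torque'].round(2),s['grip_width'].round(3))
                                                                                                                                   ^^^^^^^^^^^^^^^^^^^^^
AttributeError: 'float' object has no attribute 'round'
```

Call:
jog_arm:
  increments: [0.001,0,0.0002,0,0,0,1,0.002,0,0.0004,0,0,0,1,0.003,0,0.0004,0,0,0,1,0.003,0,0.0004,0,0,0,1]

```text
clock: 14.4
tool_pos: [0.5249, 0.1227, 0.0669]
eef_rot: [0.503, 0.498, -0.499, -0.501]
wrist_force: [-8.9, -8.0, 9.8]
grip_width: 0.228
```

```bash
sed -i "s/,s\['grip_width'\].round(3)//" st.py; python3 st.py
python3 - <<'E'
from h import *
snap('scene','s12.png');snap('top','t12.png')
cv2.imwrite('pics/d12.png',cv2.resize(cv2.imread('pics/s12.png')[205:275,320:420],None,fx=8,fy=8,interpolation=cv2.INTER_CUBIC))
E
```

```text
14.4 [0.5249 0.1227 0.0669] (np.float64(89.60482875982528), array([ 0.0013, -0.0031, -1.    ])) [-8.91 -7.99  9.77] [-1.54  2.01  0.14]
```

View pics/d12.png

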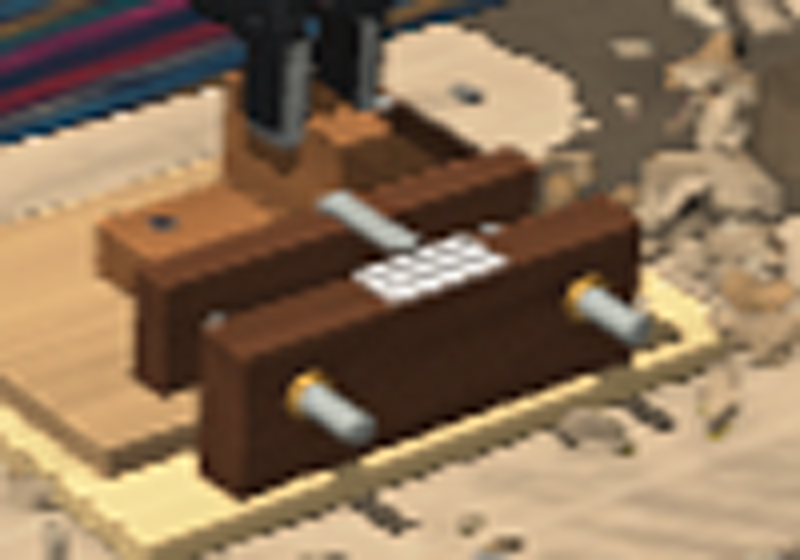

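Call:
jog_arm:
  increments: [0.001,0,0.0002,0,0,0,1,0.002,0,0.0002,0,0,0,1,0.003,0,0.0003,0,0,0,1,0.003,0,0.0003,0,0,0,1]

```text
clock: 14.9
tool_pos: [0.5255, 0.1227, 0.067]
eef_rot: [-0.502, -0.497, 0.5, 0.502]
wrist_force: [-13.8, -7.7, 14.5]
grip_width: 0.225
```

```bash
python3 st.py
```

```text
14.9 [0.5255 0.1227 0.067 ] (np.float64(89.62163461651757), array([-0.0034, -0.003 , -1.    ])) [-13.83  -7.68  14.53] [-1.51  3.21  0.18]
```

Call:
jog_arm:
  increments: [0.001,0,0.0004,0,-0.003,0,1,0.002,0,0.0007,0,-0.006,0,1,0.003,0,0.0008,0,-0.007,0,1,0.004,0,0.0008,0,-0.007,0,1,0.004,0,0.0008,0,-0.007,0,1]

```text
clock: 15.4
tool_pos: [0.5284, 0.1227, 0.067]
eef_rot: [0.503, 0.498, -0.499, -0.501]
wrist_force: [-15.5, -5.8, 13.2]
grip_width: 0.228
```

```bash
python3 st.py
```

```text
15.4 [0.5284 0.1227 0.067 ] (np.float64(89.63369024898911), array([ 0.0012, -0.0031, -1.    ])) [-15.53  -5.8   13.23] [-1.4   3.39  0.19]
```

Call:
jog_arm:
  increments: [0.001,0,0.0003,0,-0.001,0,1,0.002,0,0.0006,0,-0.002,0,1,0.003,0,0.0008,0,-0.003,0,1,0.004,0,0.0008,0,-0.003,0,1,0.004,0,0.0008,0,-0.003,0,1]

```text
clock: 15.9
tool_pos: [0.5313, 0.1226, 0.067]
eef_rot: [0.503, 0.498, -0.499, -0.5]
wrist_force: [-16.6, -6.1, 9.0]
grip_width: 0.224
```

```bash
python3 st.py
python3 - <<'E'
from h import *
snap('scene','s13.png');P=camera_params('wrist');snap('wrist','w13.png')
cv2.imwrite('pics/d13.png',cv2.resize(cv2.imread('pics/s13.png')[205:275,320:420],None,fx=8,fy=8,interpolation=cv2.INTER_CUBIC))
cv2.imwrite('pics/c13.png',cv2.resize(cv2.imread('pics/w13.png')[200:400,180:500],(800,500),interpolation=cv2.INTER_CUBIC))
E
```

```text
15.9 [0.5313 0.1226 0.067 ] (np.float64(89.6316034227639), array([ 0.0018, -0.0032, -1.    ])) [-16.57  -6.07   9.04] [-1.32  3.52  0.1 ]
```

View pics/d13.png

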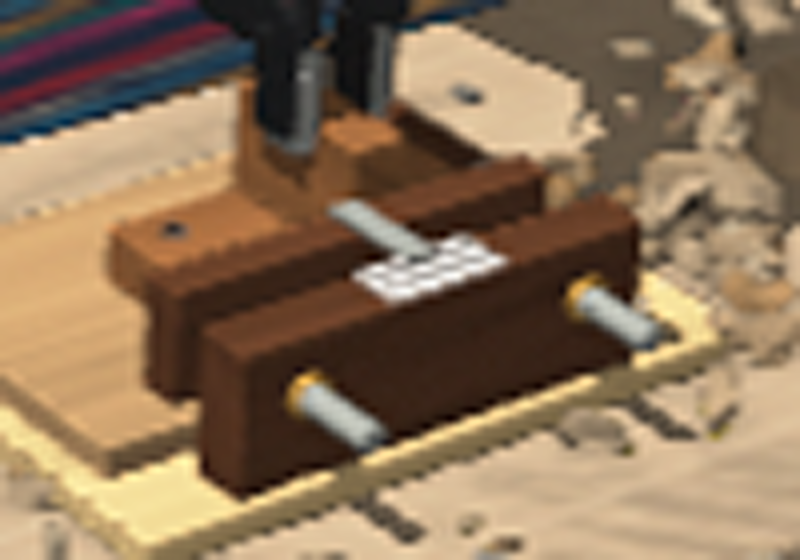

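View pics/c13.png

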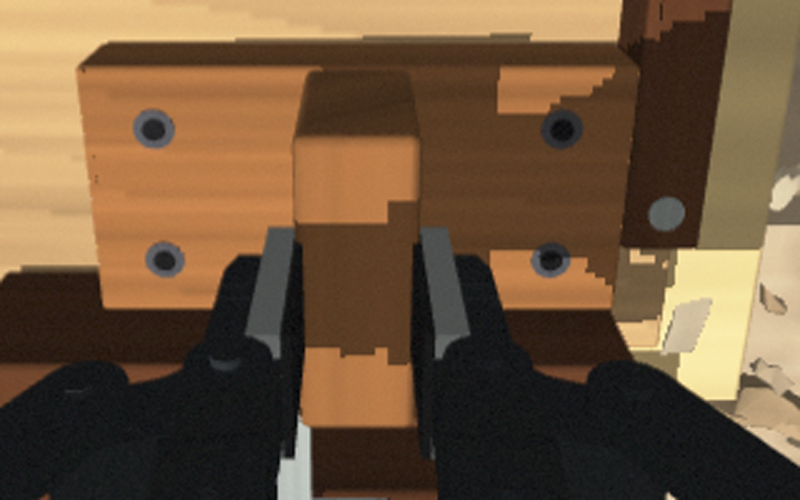

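Call:
jog_arm:
  increments: [0.001,0,0.0002,0,-0.001,0,1,0.002,0,0.0003,0,-0.001,0,1,0.0025,0,0.0004,0,-0.002,0,1,0.0025,0,0.0004,0,-0.002,0,1,0.0025,0,0.0004,0,-0.002,0,1]

```text
clock: 16.5
tool_pos: [0.533, 0.1226, 0.067]
eef_rot: [0.503, 0.498, -0.499, -0.5]
wrist_force: [-16.2, -7.0, 8.7]
grip_width: 0.223
```

```bash
python3 st.py
python3 - <<'E'
from h import *
snap('scene','s14.png');snap('wrist','w14.png');snap('top','t14.png')
cv2.imwrite('pics/d14.png',cv2.resize(cv2.imread('pics/s14.png')[205:275,320:420],None,fx=8,fy=8,interpolation=cv2.INTER_CUBIC))
def X(x,y,z):return place(np.array([[x,y,z]]),[.5335,.108,-.0105])
for cam,f0,f1,pts in(('scene','scene0','s14',[(.02,-.075,.05,'fencecorner')]),('scene','scene0','s13',[(.02,-.075,.05,'fencecorner')]),('scene','scene0','s12',[(.02,-.075,.05,'fc')]),('top','top0','t14',[(.028,-.075,.064,'fc')]),('top','top0','t12',[(.028,-.075,.064,'fc')])):
    a=cv2.imread(f'pics/{f0}.png');b=cv2.imread(f'pics/{f1}.png')
    for x,y,z,n in pts:
        u0=proj(cam,X(x,y,z))[0];u1=proj(cam,X(x+.01,y,z))[0];d=(u1-u0)/10
        c=u0.round().astype(int);w=6
        A=cv2.cvtColor(a,cv2.COLOR_BGR2GRAY).astype(np.float32);B=cv2.cvtColor(b,cv2.COLOR_BGR2GRAY).astype(np.float32)
        yy,xx=np.mgrid[-w:w+1,-w:w+1].astype(np.float32)
        T=cv2.remap(A,xx+c[0],yy+c[1],cv2.INTER_LINEAR)
        best=[(np.corrcoef(T.ravel(),cv2.remap(B,(xx+c[0]+d[0]*s).astype(np.float32),(yy+c[1]+d[1]*s).astype(np.float32),cv2.INTER_CUBIC).ravel())[0,1],s) for s in np.arange(-4,20,.25)]
        print(f1,n,u0.round(1),'px/mm',d.round(3),max(best))
E
```

```text
16.5 [0.533  0.1226 0.067 ] (np.float64(89.64161387645923), array([ 0.0022, -0.0032, -1.    ])) [-16.17  -6.97   8.68] [-1.28  3.8   0.11]Traceback (most recent call last):
  File "<stdin>", line 12, in <module>
cv2.error: OpenCV(4.12.0) /io/opencv/modules/imgproc/src/imgwarp.cpp:1821: error: (-215:Assertion failed) ((map1.type() == CV_32FC2 || map1.type() == CV_16SC2) && map2.empty()) || (map1.type() == CV_32FC1 && map2.type() == CV_32FC1) in function 'remap'
```

View pics/d14.png

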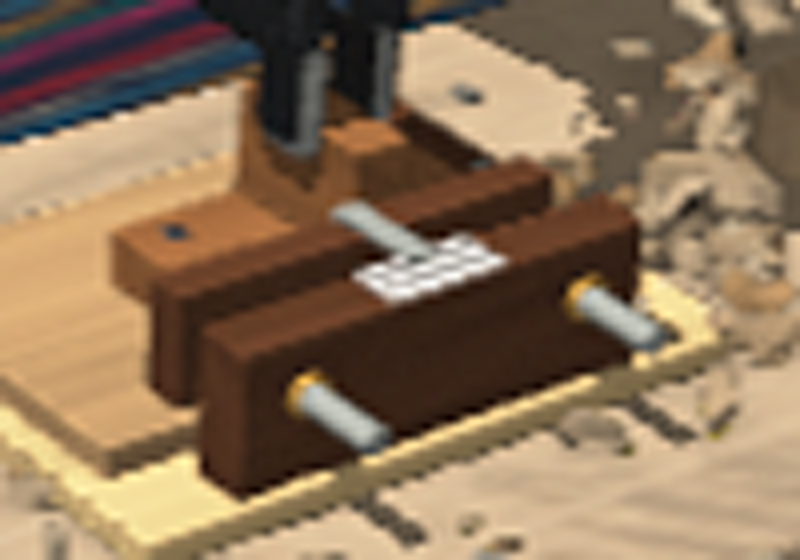

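View pics/w14.png

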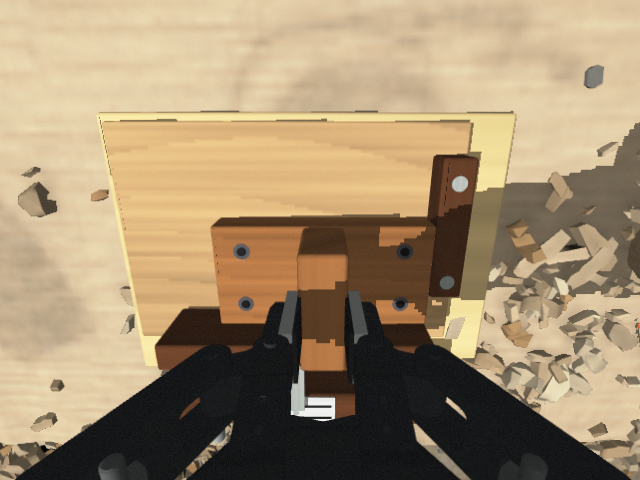

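Run:
```python
from h import *
cv2.imwrite('pics/c14.png',cv2.resize(cv2.imread('pics/w14.png')[290:430,145:445],None,fx=2.6,fy=2.6,interpolation=cv2.INTER_CUBIC))
cv2.imwrite('pics/e14.png',cv2.resize(cv2.imread('pics/w14.png')[350:425,270:370],None,fx=8,fy=8,interpolation=cv2.INTER_CUBIC))
def X(x,y,z):return place(np.array([[x,y,z]]),[.5335,.108,-.0105])
F=np.float32
for cam,f0,f1,x,y,z in(('scene','scene0','s14',.036,-.075,.05),('scene','scene0','s13',.036,-.075,.05),('scene','scene0','s12',.036,-.075,.05),('scene','scene0','s14',.036,.075,.064),('scene','scene0','s13',.036,.075,.064),('scene','scene0','s12',.036,.075,.064),('top','top0','t14',.028,-.075,.064),('top','top0','t12',.028,-.075,.064)):
        A,B=[cv2.imread(f'pics/{f}.png',0).astype(F) for f in(f0,f1)]
        u0=proj(cam,X(x,y,z))[0];u1=proj(cam,X(x+.01,y,z))[0];d=(u1-u0)/10
        w=5;yy,xx=np.mgrid[-w:w+1,-w:w+1]
        g=lambda I,s:cv2.remap(I,(xx+u0[0]+d[0]*s).astype(F),(yy+u0[1]+d[1]*s).astype(F),cv2.INTER_CUBIC).ravel()
        T=g(A,0)
        print(f1,(x,y,z),u0.round(1),'px/mm',d.round(3),max((np.corrcoef(T,g(B,s))[0,1].round(3),s) for s in np.arange(-4,20,.25)))
```

```text
s14 (0.036, -0.075, 0.05) [339.2 245.3] px/mm [0.246 0.173] (np.float64(0.957), np.float64(7.25))
s13 (0.036, -0.075, 0.05) [339.2 245.3] px/mm [0.246 0.173] (np.float64(0.955), np.float64(6.0))
s12 (0.036, -0.075, 0.05) [339.2 245.3] px/mm [0.246 0.173] (np.float64(0.963), np.float64(0.25))
s14 (0.036, 0.075, 0.064) [386.7 224.9] px/mm [0.257 0.155] (np.float64(0.881), np.float64(6.75))
s13 (0.036, 0.075, 0.064) [386.7 224.9] px/mm [0.257 0.155] (np.float64(0.921), np.float64(4.25))
s12 (0.036, 0.075, 0.064) [386.7 224.9] px/mm [0.257 0.155] (np.float64(0.883), np.float64(1.0))
t14 (0.028, -0.075, 0.064) [287.7 243.8] px/mm [ 0.032 -0.397] (np.float64(0.97), np.float64(7.25))
t12 (0.028, -0.075, 0.064) [287.7 243.8] px/mm [ 0.032 -0.397] (np.float64(0.999), np.float64(0.0))
```

View pics/e14.png

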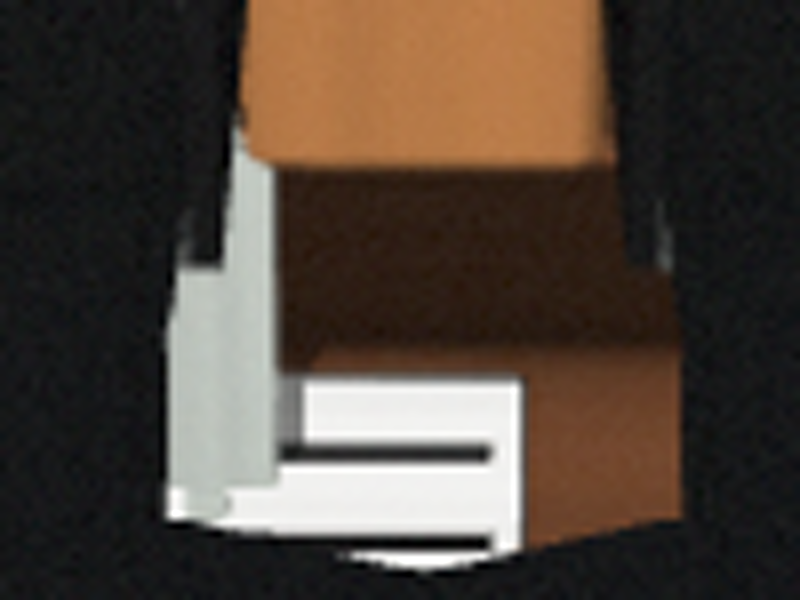

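View pics/c14.png

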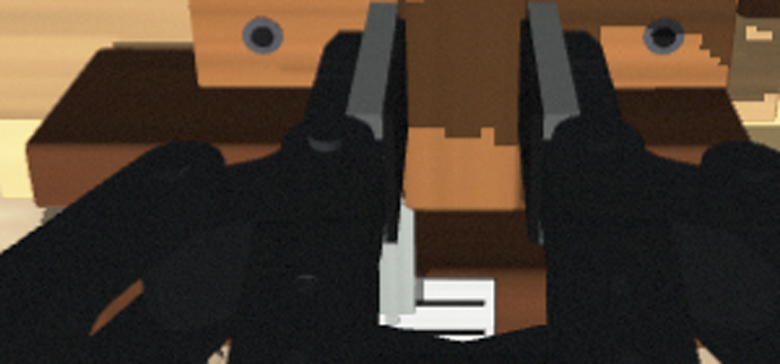

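Call:
jog_arm:
  increments: [0.0005,0,0,0,0,0,1,0.0005,0,0,0,0,0,1,0.0005,0,0,0,0,0,1,0.0005,0,0,0,0,0,1,0.0005,0,0,0,0,0,1,0.0005,0,0,0,0,0,1,0.0005,0,0,0,0,0,1,0.0005,0,0,0,0,0,1,0.0005,0,0,0,0,0,1,0.0005,0,0,0,0,0,1]

```text
clock: 17.65
tool_pos: [0.5331, 0.1226, 0.0671]
eef_rot: [0.503, 0.498, -0.499, -0.5]
wrist_force: [-18.0, -6.6, 11.1]
grip_width: 0.224
```

```bash
python3 st.py
python3 - <<'E'
from h import *
P=camera_params('wrist');snap('wrist','w15.png')
im=cv2.imread('pics/w15.png')
cv2.imwrite('pics/c15.png',cv2.resize(im[190:425,145:505],None,fx=2.2,fy=2.2,interpolation=cv2.INTER_CUBIC))
g=cv2.cvtColor(im,cv2.COLOR_BGR2GRAY).astype(float)
k=np.abs(cv2.Sobel(cv2.GaussianBlur(g,(0,0),1),cv2.CV_64F,0,1))
def ln(cols,r0,r1,z):
    o=[(c,r0+k[r0:r1,c].argmax()) for c in cols]
    X=onz('wrist',o,z,P);q=np.polyfit(X[:,1],X[:,0],1,);return 'yaw',-q[0].round(4),'x at y=.12',np.polyval(q,.12).round(4)
print('foot far top edge',ln(list(range(226,268,3)),318,332,.044))
print('foot near top edge',ln(list(range(222,296,3)),221,234,.044))
print('panel near',ln(range(130,460,6),115,127,.024))
print('fence far top? ',[(c,np.argsort(k[300:380,c])[-3:]+300) for c in(165,180,190)])
print(read_state()['tool_pos'])
E
```

```text
17.65 [0.5331 0.1226 0.0671] (np.float64(89.64511934178931), array([ 0.0015, -0.0032, -1.    ])) [-17.98  -6.56  11.09] [-1.25  4.07  0.09]
foot far top edge ('yaw', np.float64(-0.0031), 'x at y=.12', np.float64(0.5602))
foot near top edge ('yaw', np.float64(-0.0054), 'x at y=.12', np.float64(0.5014))
panel near ('yaw', np.float64(-0.0104), 'x at y=.12', np.float64(0.4482))
fence far top?  [(165, array([330, 332, 331])), (180, array([313, 311, 312])), (190, array([308, 307, 306]))]
[0.53304652 0.122607   0.06705049]
```

View pics/c15.png

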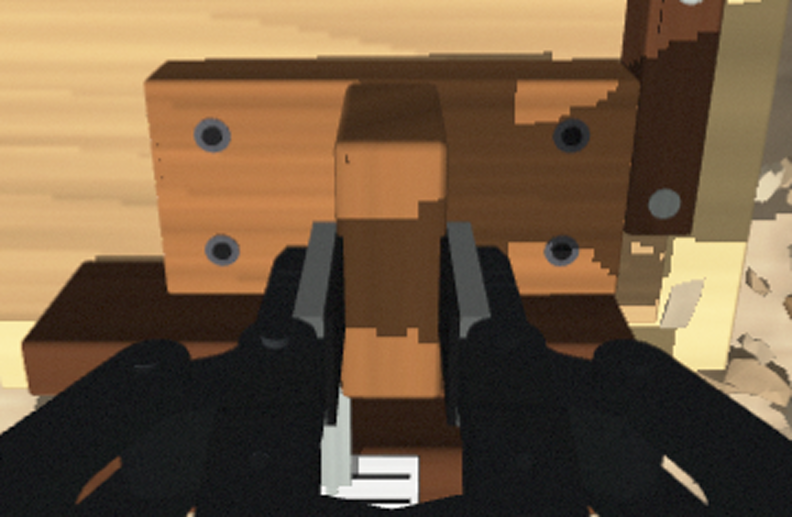

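```bash
python3 - <<'E'
from h import *
P=camera_params('wrist')
def meas(f,z,tag):
    im=cv2.imread(f'pics/{f}.png');g=cv2.cvtColor(im,cv2.COLOR_BGR2GRAY).astype(float)
    k=cv2.Sobel(cv2.GaussianBlur(g,(0,0),1),cv2.CV_64F,0,1)
    def ln(cols,r0,r1,sg):
        o=[]
        for c in cols:
            s=sg*k[r0:r1,c];i=int(s.argmax())
            if 0<i<len(s)-1:
                a,b,d=s[i-1:i+2];o.append((c,r0+i+.5*(a-d)/(a-2*b+d)))
        o=np.array(o);
        if len(o)<4: return None
        q=np.polyfit(o[:,0],o[:,1],1);r=o[:,1]-np.polyval(q,o[:,0]);o=o[np.abs(r)<.4]
        return len(o),np.polyfit(o[:,0],o[:,1],1)[0].round(5),o[[0,-1]].round(2).tolist()
    for sg in(1,-1):
        print(tag,sg,'near',ln(list(range(222,296,2)),221,234,sg),'near-bottom',ln(list(range(222,296,2))+list(range(355,428,2)),212,222,sg),'rib top far',ln(range(303,346,2),362,378,sg))
meas('w5',0,'bench');meas('w6',0,'air');meas('w10',0,'stop');meas('w15',0,'end')
E
for i in 1; do python3 st.py; done
```

```text
bench 1 near (37, np.float64(0.00246), [[222.0, 226.85], [294.0, 227.03]]) near-bottom (16, np.float64(-0.00019), [[230.0, 212.96], [419.0, 212.91]]) rib top far (20, np.float64(-0.00444), [[305.0, 371.04], [343.0, 370.69]])
bench -1 near None near-bottom (50, np.float64(0.00089), [[224.0, 218.03], [425.0, 218.18]]) rib top far (2, np.float64(0.02739), [[311.0, 374.97], [313.0, 375.02]])
air 1 near (37, np.float64(0.00255), [[222.0, 226.94], [294.0, 227.07]]) near-bottom (64, np.float64(0.00387), [[222.0, 214.11], [423.0, 214.67]]) rib top far (21, np.float64(-0.00272), [[303.0, 370.74], [343.0, 370.39]])
air -1 near None near-bottom (72, np.float64(0.00213), [[222.0, 218.22], [423.0, 218.62]]) rib top far (22, np.float64(-0.00023), [[303.0, 376.16], [345.0, 376.13]])
17.7 [0.533  0.1226 0.0671] (np.float64(89.64645301956811), array([ 0.0014, -0.0032, -1.    ])) [-18.44  -5.58  10.9 ] [-1.26  4.07  0.04]Traceback (most recent call last):
  File "<stdin>", line 18, in <module>
  File "<stdin>", line 17, in meas
  File "<stdin>", line 15, in ln
    raise TypeError("expected non-empty vector for x")
TypeError: expected non-empty vector for x
```

Run:
```python
from h import *
for f in('w5','w6','w8','w10','w13','w15'):
    g=cv2.imread(f'pics/{f}.png',0).astype(float);k=np.abs(cv2.Sobel(cv2.GaussianBlur(g,(0,0),1),cv2.CV_64F,0,1))
    def e(cols,r0,r1):
        o=[]
        for c in cols:
            s=k[r0:r1,c];i=int(s.argmax())
            if 0<i<len(s)-1:
                a,b,d=s[i-1:i+2];o.append((c,r0+i+.5*(a-d)/(a-2*b+d)))
        o=np.array(o);m=np.abs(o[:,1]-np.median(o[:,1]))<.6;q=np.polyfit(o[m,0],o[m,1],1);return m.sum(),q[0].round(5),np.polyval(q,258).round(2)
    print(f,'near L',e(range(222,296,2),222,234),'far L',e(range(228,266,2),318,332))
```

```text
w5 near L (np.int64(37), np.float64(0.00247), np.float64(226.93)) far L (np.int64(17), np.float64(0.0055), np.float64(324.89))
w6 near L (np.int64(37), np.float64(0.0027), np.float64(227.01)) far L (np.int64(11), np.float64(-0.00055), np.float64(324.2))
w8 near L (np.int64(37), np.float64(0.00312), np.float64(226.91)) far L (np.int64(19), np.float64(5e-05), np.float64(324.14))
w10 near L (np.int64(37), np.float64(0.00242), np.float64(226.98)) far L (np.int64(19), np.float64(0.00848), np.float64(324.36))
w13 near L (np.int64(37), np.float64(0.00019), np.float64(226.36)) far L (np.int64(19), np.float64(-0.0002), np.float64(323.04))
w15 near L (np.int64(37), np.float64(0.00049), np.float64(226.3)) far L (np.int64(19), np.float64(0.00054), np.float64(323.0))
```

```bash
python3 -c "
from bench import *
print(finish_job())
s=read_state();print(s['clock'],s['tool_pos'])"
```

```text
the job is handed in; nothing more can be done
None
the job is handed in; nothing more can be done
```

The job is handed in at about 17.7 s: the bracket sits flat on the panel, one end against the stop, its side against the fence. The gripper still holds it pressed there with a 90 N grip setting. I gripped it by its rib, lowered it onto the panel, slid it to the stop, then pushed the fence back in small steps.

**Last checks**
- **Fence:** The wrist picture shows the pointer tip about midway between the two lines. Image matching puts the push-back at about 7 mm (6.75 to 7.25), and tool travel since contact gives about 7.7 mm. That is roughly 10 N of spring force, and the fence never came near its end.
- **Stop:** The end touches the stop with about 6 N along y.
- **Flat:** About 11 N was pressing down on the panel, and the tool is within about 0.1° of its tilt when it gripped the bracket.
- **Steady:** The tool stayed within about 0.1 mm over the last second of holding.
- **Bystanders:** The arm's path stayed clear of the tape roll, the awl and the round blank. I did not compare their positions afterwards.

**What disagreed**
- **Wrist force along x:** It read about 18 N at the end, more than the 10 N from the springs. I take the rest to be friction on the panel. Part-way through, the bracket dug into the panel with about 25 N downward. I eased that by raising and re-levelling the tool.
- **Flush against the fence:** Picture estimates of the angle between bracket and fence differ by about 2 to 7 mrad, a gap of at most about 0.3 to 0.8 mm over the foot's length. The near-zero twist at the wrist (about 0.1 N m) points to flush contact.
- **Slip in the grip:** The bracket shifted slightly in the jaws, by under 1 mm.
- **First look:** The move to view the jig stopped short because the last joint reached its limit. I then turned the tool half round for the rest of the job.

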